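# Turn the drive shaft to its flat and hold the tube rotor's set-screw on it

## Robot

A 6-joint arm with a two-finger parallel gripper is mounted at the origin on the work surface. World frame = base frame: x ahead of the robot, y to its left, z up, the work surface at z = 0. Lengths are in m, angles in rad, forces in N, time in s.
With the tool pointing down it reaches from about 0.275 to 0.875 m from the base axis. Payload 12.5 kg.
Tool frame: the origin (TCP) lies at the very end of the fingers, on their centre line; the grasp point (between the pads) lies 19 mm behind it; z points along the fingers, y is the line along which they close (so a half turn about z gives the same grasp; the last joint's range is limited). The gripper opens to 85 mm and grips with 20 to 120 N. Pads are 22 mm wide; open, the fingers measure 114 mm over their backs; the gripper's body (76 mm by 85 mm) begins 54 mm behind the grasp point. The pads swing forward as they close: fully open they stand 13 mm farther back than shut.
Start: joints at [-0.085, 0.351, 1.652, -0, 1.139, -0.085], TCP at [0.55, 0, 0.231] pointing down, gripper open.
Joint ranges: [-2.75, 2.75], [-0.79, 2.1], [0.01, 2.65], [-1.57, 4.71], [0.07, 3.14], [-2.87, 2.87]. Speed limits (rad/s): [2.22, 2.22, 2.79, 3.14, 3.14, 3.14].

## Interface

Orientations are given as a rotation vector (axis times angle).
In Python, from rig import observe, eyes, close_job gives the robot as it stands.
- The arm moves only by the tool step_arm, never from a script. Its argument "plan" is a list that holds one entry, the list of rows, each a list of 7 numbers: the shift along the tool's x, y, z in m, then the turn, a rotation vector about the tool's x, y, z in degrees, then the finger opening in m, from 0 to 0.0854. In form: [[[tx, ty, tz, ax, ay, az, fingers], ...]]. A call has 1 to 5 rows; each row shifts and turns the commanded pose from where the row before left it, along the tool's axes as they then stand; what a row does not reach is not made up. A row lasts 1/8 s, in which the tool goes at most 62.5 mm and 10.7 degrees, less where a joint would pass 70% of its speed; a pose out of reach is approached as far as the arm can. A call is refused whole if a number of a shift passes 0.0625 or a number of a turn 10.7, either way. A call with a gripper value outside its range is refused whole. The fingers move at their own pace and stop on an object; "squeeze" is the grip in N (left out, the last holds). Time passes only in rows, so rows that do not move let the fingers close. It gives the time, the measured TCP pose, the force, the opening and the grip force at its end, in the units of the state.
- observe(): the state, without advancing time (a new reading comes with each control period).
- eyes.grab_frame(name): name is "scene" or "side" or "wrist"; returns a dict with "image" (400x640x3 uint8, red, green, blue), "fx", "fy", "cx", "cy" (pixels), "world_from_camera" (4x4, takes a point from camera to world coordinates); the wrist camera has in their place "hand_eye" (4x4, takes a point from camera to tool coordinates, whose origin is the TCP and whose axes are the flange's). Camera axes: x right, y up, looking along -z (the intrinsics and any distortion apply to the point x, -y, -z); pixel columns grow to the right and rows downward; lengths in m; the calibration is good to about 2 mm. A picture is of the moment at which its call begins: read the wrist's pose just before it. There is no depth.
- close_job(): hands the job in; it is judged then, once.
The state is a dict: "time": time; "joint_positions": joint angles; "qd": joint speeds; "joint_torque": joint torques, N m; "tool_pos": TCP position; "orientation": TCP orientation; "wrist_force": force on the tool from outside, world axes, zero at the start; "moment": the same for the moment, N m; "opening": finger opening in m; "grip_force": force on a finger pad.
Only numpy, scipy, OpenCV 4.12 (cv2) and the standard library are available. Lean on these libraries where they do the work, as an engineer would, in place of code of your own. Each camera call takes 0.05 s, during which the arm holds its last target. There are 200 camera calls.

## Task

Pinch the drive's upright shaft and turn it until the fingers, closed across its orange flat, have the flat facing straight at the red mark on the drive's deck. Then take the blue tube rotor from its tray compartment, lower it over the shaft, level, with its set-screw over the flat and the screw's height near the middle of the flat, and hold it there, well clear of the deck, so that a colleague can tighten the screw. Finish while still holding the rotor: do not let go of it; leave the spare rotor, tube rack, jar and screwdriver where they are.

Things in the scene. Friction and masses are not known exactly. Their poses are not given: they have to be found in the camera images.
- drive: Fixed white mixer drive, a box 170 (x) x 150 (y) x 80 mm high. Origin: centre of its underside, on the shaft's axis; z up. Its +x side carries the red mark. Its yaw varies by about 0.4 rad to either side of the world's.
- mark (a point): Middle of the red wedge on the drive's flat deck (deck 80 mm above the bench), 63 mm from the shaft's axis in the drive's +x direction. The wedge is 25 mm long and points at the shaft; the orange flat must face this way.
- shaft (a joint): Angle of the upright steel shaft (rad): 0 when its flat faces the red mark, growing counter-clockwise seen from above. Starts at 0.6 to 2.6; turns within 3.4 either way of 0 and stays where left (friction 0.05 N m). Closing fingers on the flat draws the shaft square to the pads.
- flat (a point): Middle of the shaft's orange flat: on its face, 5 mm from the axis, 52 mm above the deck (20 mm below the shaft's top); x points straight out of it, z up. The flat covers the upper 36 mm of the shaft and is 17 mm wide: fingers measure 15 mm across flat and back, 20 mm across the round sides.
- shaft_top (a point): Centre of the shaft's top end, on the axis, 152 mm above the bench. The shaft is 20 mm in diameter and stands 72 mm out of the deck: lower 36 mm round, upper 36 mm with the flat; the top 6 mm taper to 60 percent; the end is painted orange on the flat's side.
- tray: Fixed grey tray, 132 (x) x 254 (y) x 12 mm high, walls and floor 4 mm, divided by a low rib into two equal compartments side by side along y. The blue rotor lies in one, the grey spare in the other; which is which varies.
- rotor: Blue tube rotor, about 0.14 kg: disc 90 mm across, 6 mm thick (tube cups to 10 mm), with an aluminium hub (collar) 40 mm across up to 36 mm above the underside. Round bore 24 mm, right through. Origin: centre of the underside; z up; screw and red line on its +x side, which starts within 0.9 rad of world +x. Lies flat on the tray floor. Grip the hub.
- screw (a point): Outer end of the rotor's set-screw, a black dot on the hub's side: 20 mm from the bore's axis along the rotor's +x, 22 mm above its underside.
- spare: Bystander: grey spare rotor of the same size with a black hub and no screw or red line. Origin: centre of its underside.
- rack: Bystander: blue tube rack, 100 x 70 x 30 mm, tubes standing to 42 mm. Origin: centre of its underside.
- bottle: Bystander: white jar with a blue cap, 50 mm in diameter, 100 mm high. Origin: centre of its underside.
- driver: Bystander: screwdriver with an orange handle, 160 mm long, lying on the bench beside the drive.
Not all that is in view belongs to the job. What is shaped like the rotor but turquoise is not meant. Several things have the shape of the drive; the one meant has the colours described above.

How it is judged:
By the outcome, as a careful person would: the job done as asked, in the order asked, and still so for the second after the job is handed in, while the arm keeps its last pose, push and grip.
It also fails if it takes over 72 s, if anything falls off the work surface, if the arm or the gripper's body presses on something with over 40 N, if the wrist force passes 120 N, or if a joint passes its speed limit or range.

## Working session

There is one attempt and no reset: what is moved stays moved. The work goes in short steps, Python scripts to look and compute and a tool call to move; the robot and the scene stay as the last step left them, time stands still between calls to the robot, and variables do not carry over. Pictures are saved under pics/ and viewed, at most 10 in all, crops included, and the job is handed in when it is done.

Besides the shell and the picture viewer there is one more tool, called after ">>>" as name(argument=value, ...), one argument or row to a line, values as JSON. step_arm: Moves the arm, as the interface text tells. Its arguments: {"type":"object","properties":{"plan":{"type":"array","items":{"type":"array","items":{"type":"array","items":{"type":"number"}}}},"squeeze":{"type":"number"}},"required":["plan"]}

```bash
mkdir -p pics; ls
python3 - <<'E'
from rig import observe, eyes
import cv2
s=observe(); print(s)
for n in ("scene","side"):
    f=eyes.grab_frame(n); print(n,{k:v for k,v in f.items() if k!='image'})
    cv2.imwrite(f'pics/{n}0.png',cv2.cvtColor(f['image'],cv2.COLOR_RGB2BGR))
a=cv2.imread('pics/scene0.png');b=cv2.imread('pics/side0.png')
E
```

```text
pics
{'time': 0.0, 'joint_positions': array([-8.45938624e-02,  3.51256680e-01,  1.65246258e+00,  1.80241746e-05,
        1.13909724e+00, -8.45863820e-02]), 'qd': array([-6.49843021e-04, -1.31064248e-03, -4.22648828e-04, -6.22521458e-04,
       -4.64067136e-05,  1.03587051e-03]), 'joint_torque': array([ 1.33101348e-03, -5.06107914e+01, -2.91406649e+01,  6.01447425e-06,
        4.57781483e-03,  4.96419239e-05]), 'tool_pos': array([5.49651205e-01, 6.28796882e-05, 2.30732598e-01]), 'orientation': array([-2.22078910e+00, -2.22075572e+00,  1.21961697e-03]), 'wrist_force': array([ 0.87324682, -0.20778834, -1.23470096]), 'moment': array([-0.02215472,  0.00689602,  0.0158134 ]), 'grip_force': 0.0, 'opening': 0.0855962276716013}
scene {'fx': 384.48115922216556, 'fy': 384.48115922216556, 'cx': 309.7628706256079, 'cy': 196.84200044902647, 'world_from_camera': array([[-0.75056394, -0.51435125,  0.41484523,  0.9123288 ],
       [ 0.66077044, -0.578483  ,  0.47826754,  0.51415076],
       [-0.0060166 ,  0.63308784,  0.77405658,  0.82274318],
       [ 0.        ,  0.        ,  0.        ,  1.        ]])}
side {'fx': 373.8741788805045, 'fy': 373.8741788805045, 'cx': 314.9440999612713, 'cy': 198.9442394228399, 'world_from_camera': array([[-9.90566751e-01,  9.69721676e-02, -9.68189528e-02,
         4.50791740e-01],
       [-1.37031052e-01, -7.01201873e-01,  6.99670226e-01,
         7.85158227e-01],
       [-4.10926023e-05,  7.06337265e-01,  7.07875459e-01,
         8.30232667e-01],
       [ 0.00000000e+00,  0.00000000e+00,  0.00000000e+00,
         1.00000000e+00]])}
```

View pics/scene0.png

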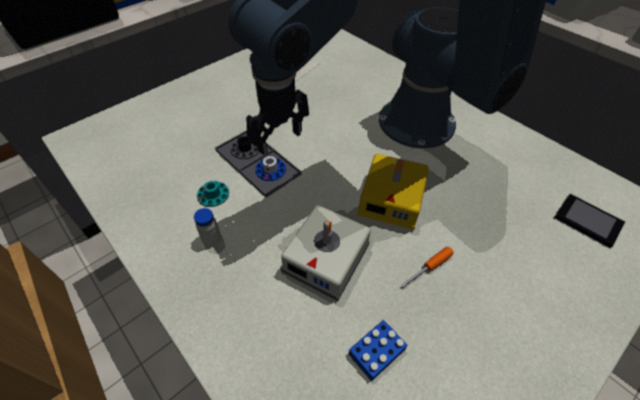

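View pics/side0.png

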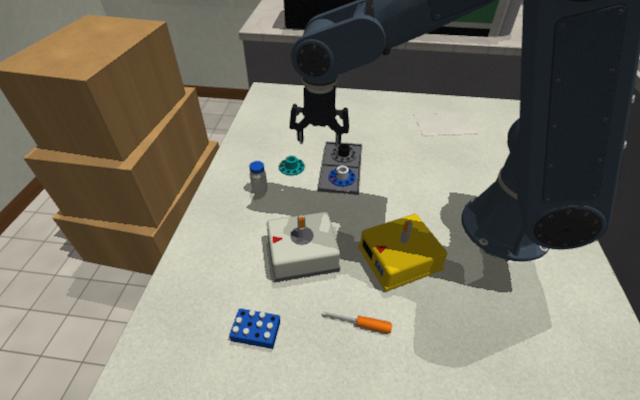

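Both views show the same things. For the drive there is white (scene 325,240) and yellow (393,190); the white one with the red wedge (312,263) fits. For the rotor there is blue with a light hub (270,166), turquoise (212,193) and the black-hubbed spare (243,148); the blue one in the tray fits. I'll confirm this in one enlarged crop.

Run:
```python
import cv2,numpy as np
a=cv2.imread('pics/scene0.png');b=cv2.imread('pics/side0.png')
def c(im,x,y,w,h): return cv2.resize(im[y:y+h,x:x+w],(400,300),interpolation=cv2.INTER_CUBIC)
top=np.hstack([c(a,275,202,100,75),c(b,262,202,80,60)])
bot=np.hstack([c(a,240,145,60,45),c(b,312,150,60,45)])
cv2.imwrite('pics/crop0.png',np.vstack([top,bot]))
```

```text
(no output)
```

View pics/crop0.png

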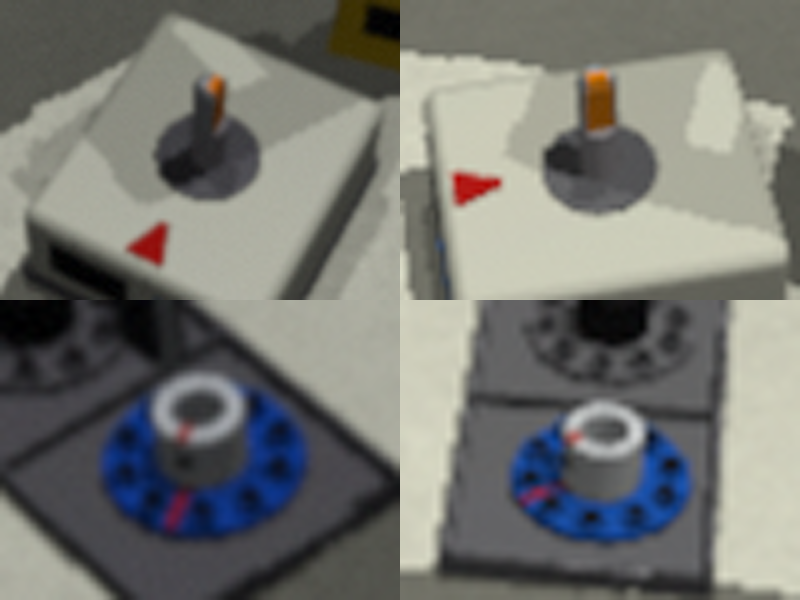

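The crop confirms the white drive with its red wedge, and the blue rotor with an aluminium hub and red line. The flat faces roughly toward the side camera (+y).
- Shaft top: scene (327.5,221.5), side (301.7,216.6).
- Mark: scene (312.5,263), side (277,239.6).
- Hub top: scene (270,160.8), side (342.6,169.5).
- Red line: scene (266.5,176.8), side (332.5,179.1).

```bash
cat > h.py <<'E'
import numpy as np, cv2
from scipy.spatial.transform import Rotation as R
from rig import observe, eyes
def tool():
    s=observe(); T=np.eye(4); T[:3,:3]=R.from_rotvec(s['orientation']).as_matrix(); T[:3,3]=s['tool_pos']; return T,s
def onplane(W,f,u,v,z):
    d=W[:3,:3]@np.array([(u-f['cx'])/f['fx'],-(v-f['cy'])/f['fy'],-1]); o=W[:3,3]
    return o+d*(z-o[2])/d[2]
def project(W,f,p):
    c=np.linalg.inv(W)@np.append(p,1); return f['cx']+f['fx']*c[0]/-c[2], f['cy']-f['fy']*c[1]/-c[2]
def wrist(name):
    T,s=tool(); f=eyes.grab_frame('wrist'); W=T@f['hand_eye']
    cv2.imwrite(name,cv2.cvtColor(f['image'],cv2.COLOR_RGB2BGR))
    k={q:f[q] for q in('fx','fy','cx','cy')}; np.savez(name+'.npz',W=W,**k); print({q:v for q,v in f.items() if q!='image' and q not in k},T.round(4),sep='\n')
    return W,f
def load(name):
    d=np.load(name+'.npz'); return d['W'],d
E
python3 - <<'E'
from h import *
fs={n:eyes.grab_frame(n) for n in('scene','side')}
for nm,z,a,b in[('top',.152,(327.5,221.5),(301.7,216.6)),('mark',.08,(312.5,263),(277,239.6)),('hub',.04,(270,160.8),(342.6,169.5)),('line',.012,(266.5,176.8),(332.5,179.1))]:
    P=[onplane(fs[n]['world_from_camera'],fs[n],*p,z) for n,p in zip(fs,(a,b))]; print(nm,*[p.round(4) for p in P],((P[0]+P[1])/2).round(4))
E
```

```text
top [0.5695 0.1761 0.152 ] [0.5673 0.1797 0.152 ] [0.5684 0.1779 0.152 ]
mark [0.6333 0.1996 0.08  ] [0.6294 0.2024 0.08  ] [0.6314 0.201  0.08  ]
hub [ 0.4898 -0.1444  0.04  ] [ 0.4886 -0.1417  0.04  ] [ 0.4892 -0.1431  0.04  ]
line [ 0.5212 -0.124   0.012 ] [ 0.5185 -0.1221  0.012 ] [ 0.5198 -0.1231  0.012 ]
```

>>> step_arm(
  plan=[
    [[0.036,0.004,-0.014,0,0,0,0.085],[0.036,0.004,-0.014,0,0,0,0.085],[0.036,0.004,-0.014,0,0,0,0.085],[0.035,0.003,-0.014,0,0,0,0.085],[0.035,0.003,-0.014,0,0,0,0.085]],
  ],
)

```text
time: 0.82
tool_pos: [0.5679, 0.1792, 0.3016]
orientation: [-2.221, -2.221, 0.001]
wrist_force: [-0.3, -0.3, -0.1]
opening: 0.0853
grip_force: 0.0
```

Run:
```python
from h import *
W,f=wrist('pics/w1.png')
for n,p in dict(top=(.5684,.1779,.152),mark=(.6314,.201,.08)).items(): print(n,project(W,f,p))
```

```text
{'hand_eye': array([[ 8.70220774e-04,  9.55573600e-01,  2.94751315e-01,
         7.32021901e-02],
       [ 9.99998922e-01, -1.18024842e-03,  8.73938089e-04,
        -2.16291319e-04],
       [ 1.18299194e-03,  2.94750237e-01, -9.55573597e-01,
        -1.43565545e-01],
       [ 0.00000000e+00,  0.00000000e+00,  0.00000000e+00,
         1.00000000e+00]])}
[[-0.000e+00  1.000e+00 -3.000e-04  5.679e-01]
 [ 1.000e+00  0.000e+00 -1.000e-04  1.792e-01]
 [-1.000e-04 -3.000e-04 -1.000e+00  3.016e-01]
 [ 0.000e+00  0.000e+00  0.000e+00  1.000e+00]]
top (np.float64(323.2449258861014), np.float64(181.1964574631955))
mark (np.float64(376.9396986991566), np.float64(146.97489985684942))
```

View pics/w1.png

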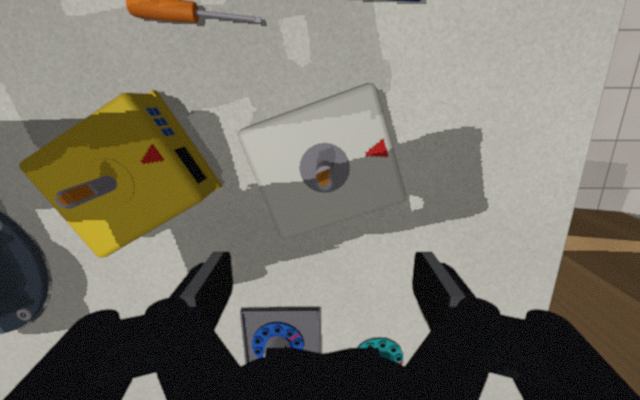

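Run:
```python
import cv2
a=cv2.imread('pics/w1.png')[115:205,290:410]
cv2.imwrite('pics/w1c.png',cv2.resize(a,(800,600),interpolation=cv2.INTER_CUBIC))
```

```text
(no output)
```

View pics/w1c.png

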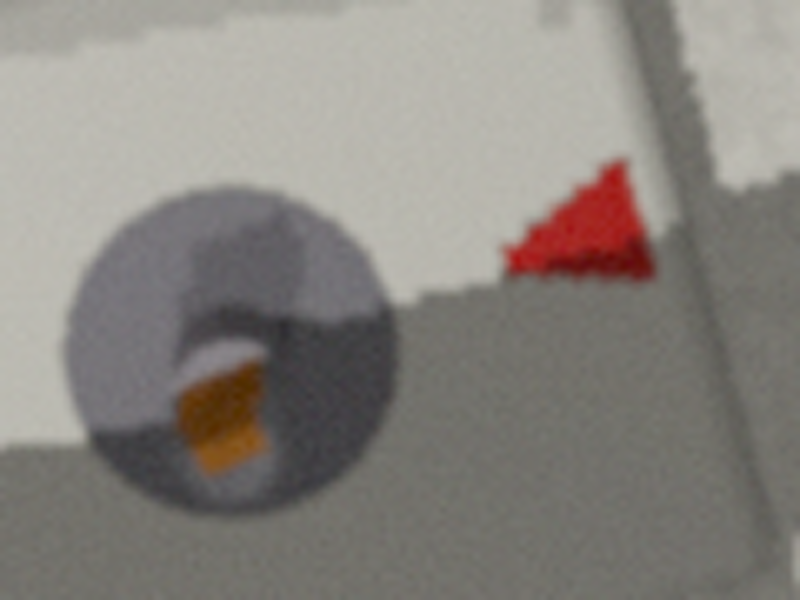

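The crop shows:
- Deck ring, centred (324.8,167.5).
- Wedge: tip (365.5,154.3), base corners (383.3,139) and (388,156.3).
- Lower edge of the flat, at the shoulder: (316.3,172.7) to (330.2,168.5).

Run:
```python
from h import *
W,f=load('pics/w1.png')
g=lambda u,v,z:onplane(W,f,u,v,z)
c=g(324.8,167.5,.08); tip=g(365.5,154.3,.08); b1=g(383.3,139,.08);b2=g(388,156.3,.08)
m=(tip+(b1+b2)/2)/2
e=g(330.2,168.5,.116)-g(316.3,172.7,.116)
print(c,m,m-c,np.linalg.norm(m-c),np.arctan2(*(m-c)[1::-1]),np.degrees(np.arctan2(e[1],e[0]))+90)
# deck front edge and side edge of drive, from full view
print([g(u,v,.08).round(4) for u,v in((240,132),(373,85),(405,202),(286,236))])
```

```text
[0.57039636 0.17647384 0.08      ] [0.63001995 0.19625379 0.08      ] [0.05962359 0.01977994 0.        ] 0.06281893666064771 0.3203220788647308 107.20127301746246
[array([0.4722, 0.2181, 0.08  ]), array([0.6234, 0.2694, 0.08  ]), array([0.6697, 0.1332, 0.08  ]), array([0.521 , 0.0873, 0.08  ])]
```

Drive yaw is about 0.325 rad (18.6°), the shaft is at (0.570, 0.177), and the flat faces about 107°. I'll turn the fingers to 107°, descend and pinch.

>>> step_arm(
  plan=[
    [[-0.002,0.002,0,0,0,-10.7,0.085],[0,0,0,0,0,-10.7,0.085],[0,0,0,0,0,-10.7,0.085],[0,0,0,0,0,-10.7,0.085],[0,0,0,0,0,-10.7,0.085]],
  ],
)

```text
time: 1.5
tool_pos: [0.5699, 0.1758, 0.301]
orientation: [-0.975, -2.986, 0.0]
wrist_force: [-0.4, 0.3, 0.7]
opening: 0.0852
grip_force: 0.0
```

>>> step_arm(
  plan=[
    [[0,0,0.02,0,0,-10.7,0.06],[0,0,0.02,0,0,-10.7,0.06],[0,0,0.03,0,0,-10.7,0.06],[0,0,0.03,0,0,-10.7,0.06],[0,0,0.03,0,0,-10.7,0.06]],
  ],
)

```text
time: 2.12
tool_pos: [0.5698, 0.1758, 0.1701]
orientation: [0.474, -3.105, 0.0]
wrist_force: [0.7, 0.3, -0.1]
opening: 0.0602
grip_force: 0.0
```

>>> step_arm(
  plan=[
    [[0,0,0.03,0,0,0,0.06],[0,0,0.023,0,0,0,0.06],[0,0,0,0,0,0,0.05]],
  ],
)

```text
time: 2.5
tool_pos: [0.569, 0.1757, 0.1167]
orientation: [0.464, -3.104, 0.0]
wrist_force: [0.6, -0.0, -0.2]
opening: 0.0501
grip_force: 0.0
```

>>> step_arm(
  plan=[
    [[0,0,0,0,0,0,0.03],[0,0,0,0,0,0,0.02],[0,0,0,0,0,0,0.0],[0,0,0,0,0,0,0.0],[0,0,0,0,0,0,0.0]],
  ],
  squeeze=30,
)

```text
time: 3.12
tool_pos: [0.5705, 0.1761, 0.1194]
orientation: [-0.464, 3.105, 0.0]
wrist_force: [-0.9, -0.5, 6.6]
opening: 0.0147
grip_force: 29.4
```

Run:
```python
from h import *
T,s=tool(); print(T.round(4),s['wrist_force'],s['moment'],s['opening'],s['grip_force'],s['joint_positions'].round(2))
```

```text
[[-9.563e-01 -2.924e-01  1.600e-03  5.705e-01]
 [-2.924e-01  9.563e-01  3.000e-04  1.761e-01]
 [-1.600e-03 -2.000e-04 -1.000e+00  1.194e-01]
 [ 0.000e+00  0.000e+00  0.000e+00  1.000e+00]] [-0.89647254 -0.4936502   6.60260207] [-0.10061681  0.26190771  0.02514759] 0.01470101558675949 29.362134287366644 [ 0.22  0.56  1.62 -0.    0.95 -1.65]
```

>>> step_arm(
  plan=[
    [[0,0,-0.002,0,0,0,0],[0.0005,0,0,0,0,10,0],[0.0005,0,0,0,0,10,0],[0.0005,0,0,0,0,10,0],[0.0005,0,0,0,0,10,0]],
  ],
)

```text
time: 3.75
tool_pos: [0.5688, 0.1765, 0.1196]
orientation: [0.635, 3.075, 0.002]
wrist_force: [10.5, 4.5, -14.3]
opening: 0.0146
grip_force: 30.2
```

>>> step_arm(
  plan=[
    [[0.0005,0,0,0,0,10,0],[0.0004,0,0,0,0,10,0],[0.0004,0,0,0,0,10,0],[0.0004,0,0,0,0,10,0],[0.0004,0,0,0,0,8.4,0]],
  ],
)

```text
time: 4.38
tool_pos: [0.5679, 0.178, 0.1196]
orientation: [1.839, 2.545, 0.005]
wrist_force: [13.6, 5.8, -15.8]
opening: 0.0147
grip_force: 29.7
```

>>> step_arm(
  plan=[
    [[0,0,0,0,0,0,0],[0,0,0,0,0,0,0]],
  ],
)

```text
time: 4.62
tool_pos: [0.5678, 0.1779, 0.1196]
orientation: [1.832, 2.55, 0.004]
wrist_force: [12.4, 5.3, -15.5]
opening: 0.0147
grip_force: 29.4
```

Run:
```python
from h import *
T,s=tool(); print(np.degrees(np.arctan2(T[1,1],T[0,1])),s['moment'])
W,f=wrist('pics/w2.png')
for n,p in dict(top=(.5698,.1775,.152),mark=(.6296,.197,.08)).items(): print(n,project(W,f,p))
i=cv2.imread('pics/w2.png');m=((i[...,2]>120)&(i[...,1]<70)&(i[...,0]<70)).astype('u1')
n,l,st,c=cv2.connectedComponentsWithStats(m)
print([(c[k].round(1),st[k]) for k in range(1,n) if st[k][4]>20])
```

```text
18.59233396876294 [ 0.7962588  -1.86717634  0.02220876]
{'hand_eye': array([[ 8.71041501e-04,  9.55695065e-01,  2.94357239e-01,
         7.33685724e-02],
       [ 9.99998752e-01, -1.22033447e-03,  1.00295552e-03,
        -7.95968535e-04],
       [ 1.31773393e-03,  2.94355998e-01, -9.55694936e-01,
        -1.43568751e-01],
       [ 0.00000000e+00,  0.00000000e+00,  0.00000000e+00,
         1.00000000e+00]])}
[[-3.188e-01  9.478e-01  3.100e-03  5.678e-01]
 [ 9.478e-01  3.188e-01  1.200e-03  1.779e-01]
 [ 2.000e-04  3.400e-03 -1.000e+00  1.196e-01]
 [ 0.000e+00  0.000e+00  0.000e+00  1.000e+00]]
top (np.float64(328.79954303535135), np.float64(289.81835758260235))
mark (np.float64(425.27502301076424), np.float64(224.80365415448324))
[]
```

View pics/w2.png

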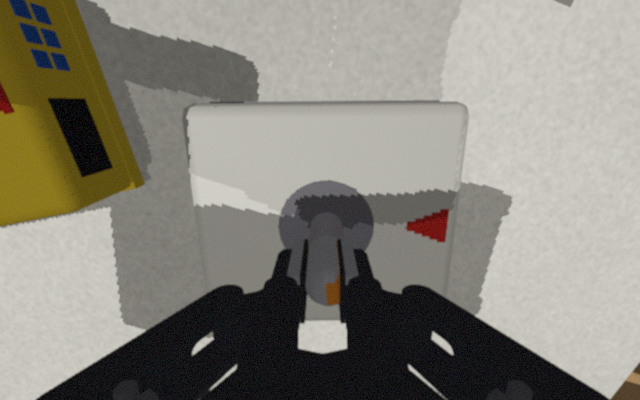

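Run:
```python
from h import *
W,f=load('pics/w2.png'); g=lambda u,v,z=.08:onplane(W,f,u,v,z)
tip=g(407,228);b=(g(448,209)+g(447,242))/2; m=(tip+b)/2; e=g(463,101)-g(190,101)
top=g(326,181); l=g(279,229); r=g(373,229); rad=np.linalg.norm(r-l)/2
T,_=tool(); c=(l+r)/2
print(m,np.degrees(np.arctan2(e[1],e[0])),rad,(T[:3,:3].T@(top-T[:3,3])).round(4),(T[:3,:3].T@(c-T[:3,3])).round(4),(T[:3,:3].T@(m-T[:3,3])).round(4))
```

```text
[0.63136659 0.19608684 0.08      ] 18.64233991548535 0.02995532320612766 [0.0271 0.0013 0.0397] [-0.0044  0.0015  0.0397] [-0.003   0.0659  0.0399]
```

The fingers read 14.7 mm, so they are across the flat. In w2 the wedge axis, the ring centre and the fingers line up (edge 18.6° against fingers 18.6°), with the orange end on the mark's side. Now I'll release and go over the rotor.

>>> step_arm(
  plan=[
    [[0,0,0,0,0,0,0.03],[0,0,0,0,0,0,0.06],[0,0,0,0,0,0,0.06],[0,0,-0.04,0,0,0,0.06],[0,0,-0.06,0,0,0,0.06]],
  ],
)

```text
time: 5.3
tool_pos: [0.5656, 0.1771, 0.2203]
orientation: [-1.832, -2.549, 0.004]
wrist_force: [0.8, 0.2, -0.2]
opening: 0.0605
grip_force: 0.0
```

>>> step_arm(
  plan=[
    [[-0.045,-0.03,0,0,0,0,0.08],[-0.047,-0.03,0,0,0,0,0.08],[-0.047,-0.03,0,0,0,0,0.08],[-0.047,-0.03,0,0,0,0,0.08],[-0.047,-0.029,0,0,0,0,0.08]],
  ],
)

```text
time: 5.92
tool_pos: [0.4989, -0.0927, 0.2206]
orientation: [1.833, 2.551, 0.0]
wrist_force: [0.6, -0.3, -0.0]
opening: 0.0796
grip_force: 0.0
```

>>> step_arm(
  plan=[
    [[-0.046,-0.028,0,0,0,10,0.08],[0,0,0,0,0,10.7,0.08],[0,0,0,0,0,10.7,0.08],[0,0,0,0,0,10.7,0.08],[0,0,0,0,0,10.7,0.08]],
  ],
)

```text
time: 6.55
tool_pos: [0.4876, -0.1436, 0.2205]
orientation: [2.781, 1.461, 0.0]
wrist_force: [0.7, -0.0, 0.0]
opening: 0.0801
grip_force: 0.0
```

>>> step_arm(
  plan=[
    [[0,0,0,0,0,10.7,0.085],[0,0,0,0,0,10.7,0.085],[0,0,0,0,0,0,0.085]],
  ],
)

```text
time: 6.92
tool_pos: [0.4877, -0.1436, 0.2204]
orientation: [3.0, 0.931, 0.0]
wrist_force: [0.6, -0.5, 0.4]
opening: 0.0852
grip_force: 0.0
```

Run:
```python
from h import *
T,s=tool(); print(np.degrees(np.arctan2(T[1,1],T[0,1])))
W,f=wrist('pics/w3.png')
i=cv2.imread('pics/w3.png')
print(project(W,f,(.489,-.143,.04)))
u,v=map(int,project(W,f,(.489,-.143,.02)))
x0=max(0,min(640-160,u-80)); y0=max(0,min(280,v-60)); print(x0,y0)
cv2.imwrite('pics/w3c.png',cv2.resize(i[y0:y0+120,x0:x0+160],(800,600),interpolation=cv2.INTER_CUBIC))
```

```text
-55.529469651371336
{'hand_eye': array([[ 8.70689419e-04,  9.55365004e-01,  2.95426726e-01,
         7.38337821e-02],
       [ 9.99999608e-01, -8.79709282e-04, -1.02379417e-04,
         1.41548973e-03],
       [ 1.62079921e-04,  2.95426700e-01, -9.55365396e-01,
        -1.43565719e-01],
       [ 0.00000000e+00,  0.00000000e+00,  0.00000000e+00,
         1.00000000e+00]])}
[[ 8.244e-01  5.660e-01  1.000e-04  4.877e-01]
 [ 5.660e-01 -8.244e-01 -1.000e-04 -1.436e-01]
 [ 1.000e-04  1.000e-04 -1.000e+00  2.204e-01]
 [ 0.000e+00  0.000e+00  0.000e+00  1.000e+00]]
(np.float64(321.0487624566009), np.float64(171.99828238082353))
241 108
```

View pics/w3c.png

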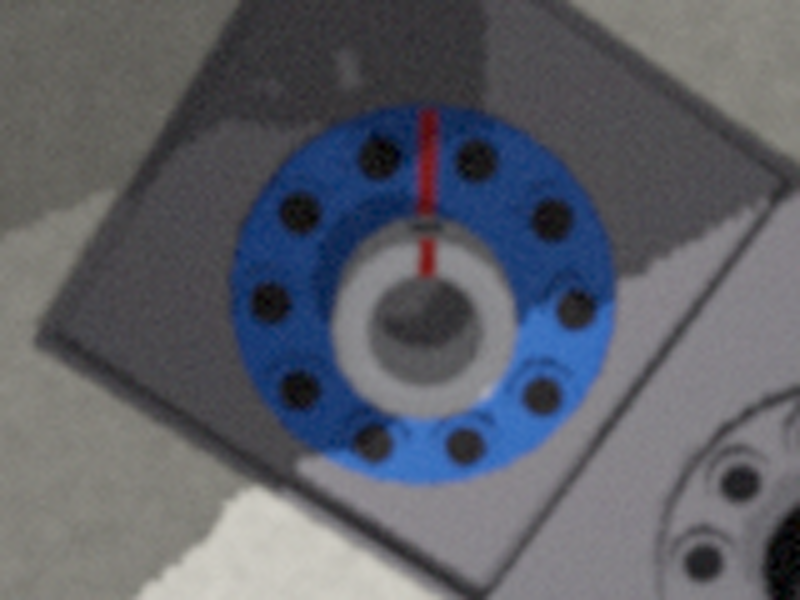

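The rotor's hub top is at (325.8,173.2) and the disc centre at (325.8,166.6). The outer end of the red line is at (326.8,130.4), with the line almost upright in the picture. The black screw shows at (326,153).

Run:
```python
from h import *
W,f=load('pics/w3.png'); T,_=tool(); Ti=np.linalg.inv(T)
t=lambda u,v,z:(Ti@np.append(onplane(W,f,u,v,z),1))[:3].round(4)
print(t(325.8,173.2,.04),t(325.8,166.6,.010),t(326.8,130.4,.010),t(326.6,149.5,.010))
```

```text
[1.000e-04 5.400e-03 1.804e-01] [0.001  0.0057 0.2104] [0.0422 0.0068 0.2104] [0.0208 0.0066 0.2104]
```

>>> step_arm(
  plan=[
    [[0,0.004,0.05,0,0,1.5,0.085],[0,0,0.055,0,0,0,0.085],[0,0,0.055,0,0,0,0.085],[0,0,0.03,0,0,0,0.085],[0,0,0.0135,0,0,0,0.07]],
  ],
)

```text
time: 7.6
tool_pos: [0.4894, -0.1466, 0.0154]
orientation: [-3.01, -0.894, 0.002]
wrist_force: [0.5, -0.1, -0.7]
opening: 0.0705
grip_force: 0.0
```

>>> step_arm(
  plan=[
    [[0,0,0,0,0,0,0.055],[0,0,0,0,0,0,0.047],[0,0,0,0,0,0,0.042],[0,0,0,0,0,0,0.035],[0,0,0,0,0,0,0.03]],
  ],
  squeeze=20,
)

```text
time: 8.22
tool_pos: [0.4905, -0.147, 0.0179]
orientation: [3.012, 0.89, 0.002]
wrist_force: [-1.4, 2.2, 7.9]
opening: 0.0402
grip_force: 19.2
```

>>> step_arm(
  plan=[
    [[0,0,0,0,0,0,0.03],[0,0,0,0,0,0,0.03]],
  ],
  squeeze=50,
)

```text
time: 8.48
tool_pos: [0.4905, -0.147, 0.0182]
orientation: [3.012, 0.89, 0.002]
wrist_force: [-3.4, 1.6, 11.6]
opening: 0.0389
grip_force: 48.8
```

Run:
```python
from h import *
T,s=tool(); print(T.round(4),s['wrist_force'],s['moment'],s['opening'],s['grip_force'],s['joint_positions'].round(2))
```

```text
[[ 8.395e-01  5.434e-01  1.500e-03  4.905e-01]
 [ 5.434e-01 -8.395e-01 -6.000e-04 -1.470e-01]
 [ 9.000e-04  1.300e-03 -1.000e+00  1.820e-02]
 [ 0.000e+00  0.000e+00  0.000e+00  1.000e+00]] [-3.43221319  1.55271709 11.59251195] [0.31804081 0.5156862  0.00066837] 0.03890141059321676 48.78208726644516 [-0.38  0.61  1.89  0.    0.64  0.61]
```

>>> step_arm(
  plan=[
    [[0,0,-0.005,0,0,0,0.03],[0,0,-0.015,0,0,0,0.03],[0,0,-0.03,0,0,0,0.03],[0,0,-0.05,0,0,0,0.03],[0,0,-0.06,0,0,0,0.03]],
  ],
  squeeze=70,
)

```text
time: 9.1
tool_pos: [0.4894, -0.1466, 0.1787]
orientation: [-3.012, -0.89, 0.001]
wrist_force: [0.9, 0.1, -2.3]
opening: 0.038
grip_force: 70.6
```

>>> step_arm(
  plan=[
    [[0,0,-0.06,0,0,0,0.03],[0,0,-0.02,0,0,0,0.03],[0,0,0,0,0,0,0.03]],
  ],
)

```text
time: 9.48
tool_pos: [0.4903, -0.147, 0.2587]
orientation: [3.011, 0.889, 0.004]
wrist_force: [-1.0, 0.0, -2.0]
opening: 0.0381
grip_force: 70.7
```

Run:
```python
from h import *
W,f=wrist('pics/w4.png')
i=cv2.imread('pics/w4.png')
cv2.imwrite('pics/w4c.png',cv2.resize(i[180:380,190:456],(798,600),interpolation=cv2.INTER_CUBIC))
```

```text
{'hand_eye': array([[ 8.74150277e-04,  9.55364563e-01,  2.95428142e-01,
         7.38748303e-02],
       [ 9.99999610e-01, -8.72807866e-04, -1.36412971e-04,
         1.45137108e-03],
       [ 1.27527888e-04,  2.95428146e-01, -9.55364953e-01,
        -1.43564020e-01],
       [ 0.00000000e+00,  0.00000000e+00,  0.00000000e+00,
         1.00000000e+00]])}
[[ 0.8396  0.5432  0.0033  0.4903]
 [ 0.5432 -0.8396 -0.0013 -0.147 ]
 [ 0.002   0.0029 -1.      0.2587]
 [ 0.      0.      0.      1.    ]]
```

View pics/w4c.png

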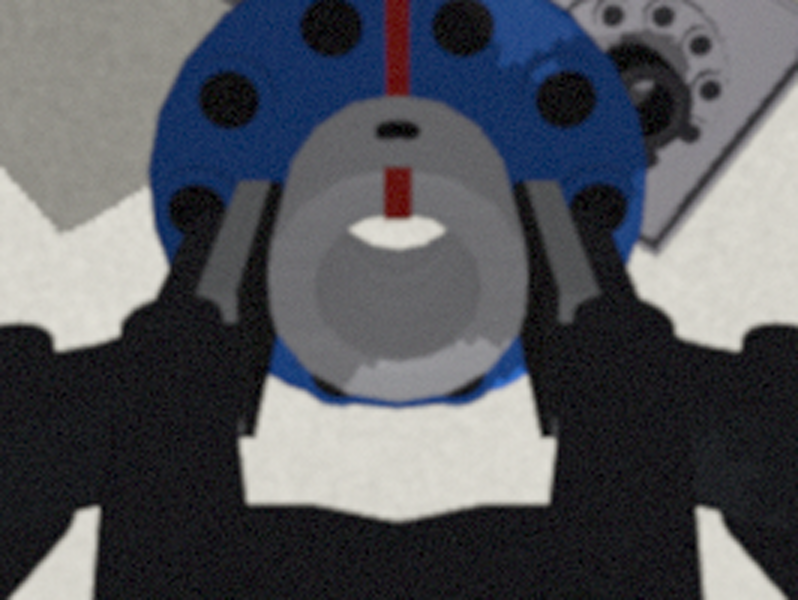

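The rotor is held with its screw at crop (398,131) on the camera's centre line and the hub between the pads. I'll get its pose in the tool frame with PnP on the bore rims, hub edges and screw.

Run:
```python
from h import *
W,f=load('pics/w4.png'); T,_=tool()
obj=np.array([(12,0,36),(-12,0,36),(0,12,36),(0,-12,36),(-12,0,0),(20,0,6),(20,0,22),(20,0,36),(0,20,36),(0,-20,36)],float)/1000
px=np.array([(398,213),(398,358),(316,283),(481,283),(398,248),(398,97),(398,131),(398,170),(268,281),(528,281)])/3+[190,180]
# which side is rotor +y in picture: x up, z towards camera -> y left
K=np.array([[f['fx'],0,f['cx']],[0,f['fy'],f['cy']],[0,0,1]])
ok,r,t=cv2.solvePnP(obj,px,K,None)
p,_=cv2.projectPoints(obj,r,t,K,None); print((p[:,0]-px).round(1).tolist())
C=np.eye(4); C[:3,:3]=cv2.Rodrigues(r)[0]; C[:3,3]=t[:,0]; C=np.diag([1,-1,-1,1.])@C
Wr=W@C; Tr=np.linalg.inv(T)@Wr; print(Tr.round(4)); print(Wr.round(4)); print(np.degrees(np.arctan2(Wr[1,0],Wr[0,0])))
```

```text
[[0.0, 0.0], [0.1, -1.4], [1.2, 0.7], [-1.5, 0.7], [0.0, -0.6], [-0.0, 0.6], [0.0, -0.3], [0.0, -2.3], [-0.2, 1.3], [0.3, 1.3]]
[[ 0.9996 -0.0017  0.0293 -0.0032]
 [-0.0016 -1.     -0.0033  0.0024]
 [ 0.0293  0.0033 -0.9996  0.0164]
 [ 0.      0.      0.      1.    ]]
[[ 0.8384 -0.5447  0.0222  0.4883]
 [ 0.5443  0.8386  0.019  -0.1505]
 [-0.029  -0.0038  0.9996  0.2406]
 [ 0.      0.      0.      1.    ]]
32.99574449428072
```

>>> step_arm(
  plan=[
    [[0.03,-0.028,0,0,0,0,0.03],[0.045,-0.042,0,0,0,0,0.03],[0.045,-0.042,0,0,0,0,0.03],[0.045,-0.042,0,0,0,0,0.03],[0.045,-0.042,0,0,0,0,0.03]],
  ],
)

```text
time: 10.15
tool_pos: [0.5594, 0.1337, 0.2551]
orientation: [-3.013, -0.89, 0.004]
wrist_force: [0.6, -0.4, -2.4]
opening: 0.0376
grip_force: 70.7
```

>>> step_arm(
  plan=[
    [[0.0345,-0.0317,0,0,0,0,0.03],[0,0,0.02,0,0,5,0.03],[0,0,0.02,0,0,5,0.03],[0,0,0.02,0,0,4.3,0.03],[0,0,0.014,0,0,0,0.03]],
  ],
)

```text
time: 10.78
tool_pos: [0.5706, 0.1769, 0.1803]
orientation: [3.1, 0.508, -0.005]
wrist_force: [0.3, 0.4, -1.4]
opening: 0.0381
grip_force: 70.7
```

>>> step_arm(
  plan=[
    [[0,0,0,0,0,0,0.03],[0,0,0,0,0,0,0.03]],
  ],
)

```text
time: 11.02
tool_pos: [0.5718, 0.1771, 0.1832]
orientation: [-3.1, -0.509, -0.001]
wrist_force: [-0.3, 0.7, -1.9]
opening: 0.0382
grip_force: 70.7
```

Run:
```python
from h import *
T,s=tool(); print(np.degrees(np.arctan2(T[1,0],T[0,0])))
W,f=wrist('pics/w5.png')
i=cv2.imread('pics/w5.png')
cv2.imwrite('pics/w5c.png',cv2.resize(i[180:330,220:420],(800,600),interpolation=cv2.INTER_CUBIC))
```

```text
18.651302389766954
{'hand_eye': array([[ 8.70983470e-04,  9.55366850e-01,  2.95420756e-01,
         7.42668764e-02],
       [ 9.99999600e-01, -7.71679638e-04, -4.52730463e-04,
         1.69816045e-03],
       [-2.04553495e-04,  2.95421032e-01, -9.55367140e-01,
        -1.43566142e-01],
       [ 0.00000000e+00,  0.00000000e+00,  0.00000000e+00,
         1.00000000e+00]])}
[[ 9.475e-01  3.198e-01  5.000e-04  5.718e-01]
 [ 3.198e-01 -9.475e-01  1.000e-04  1.771e-01]
 [ 5.000e-04  0.000e+00 -1.000e+00  1.832e-01]
 [ 0.000e+00  0.000e+00  0.000e+00  1.000e+00]]
```

View pics/w5c.png

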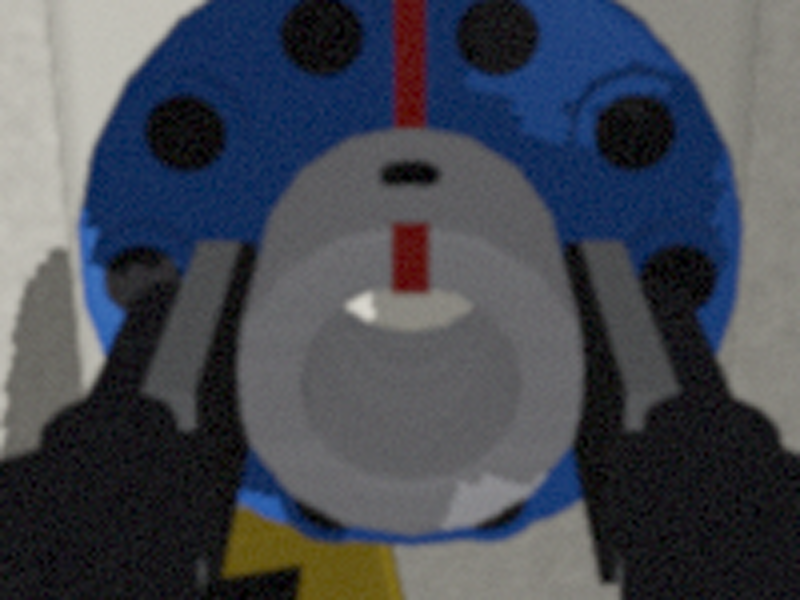

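>>> step_arm(
  plan=[
    [[0,0,0.008,0,0,0,0.03],[0,0,0.006,0,0,0,0.03],[0,0,0.004,0,0,0,0.03],[0,0,0.003,0,0,0,0.03],[0,0,0,0,0,0,0.03]],
  ],
)

```text
time: 11.7
tool_pos: [0.5715, 0.1771, 0.1616]
orientation: [3.1, 0.508, -0.001]
wrist_force: [-0.2, 0.4, -1.4]
opening: 0.0379
grip_force: 70.7
```

>>> step_arm(
  plan=[
    [[0,0,0.003,0,0,0,0.03],[0,0,0.003,0,0,0,0.03],[0,0,0,0,0,0,0.03]],
  ],
)

```text
time: 12.08
tool_pos: [0.5715, 0.1771, 0.1555]
orientation: [3.1, 0.508, -0.001]
wrist_force: [-1.2, 0.5, -2.0]
opening: 0.0381
grip_force: 70.7
```

>>> step_arm(
  plan=[
    [[0,0,0.004,0,0,0,0.03],[0,0,0.004,0,0,0,0.03],[0,0,0.003,0,0,0,0.03],[0,0,0,0,0,0,0.03]],
  ],
)

```text
time: 12.58
tool_pos: [0.5715, 0.1771, 0.1444]
orientation: [3.1, 0.508, -0.001]
wrist_force: [-0.9, 0.4, -2.9]
opening: 0.038
grip_force: 70.7
```

>>> step_arm(
  plan=[
    [[0,0,0.004,0,0,0,0.03],[0,0,0.004,0,0,0,0.03],[0,0,0.003,0,0,0,0.03],[0,0,0,0,0,0,0.03]],
  ],
)

```text
time: 13.08
tool_pos: [0.5715, 0.1771, 0.1334]
orientation: [3.1, 0.508, -0.001]
wrist_force: [-2.2, 0.3, -3.7]
opening: 0.0382
grip_force: 70.7
```

>>> step_arm(
  plan=[
    [[0,0,0.003,0,0,0,0.03],[0,0,0.003,0,0,0,0.03],[0,0,0.003,0,0,0,0.03],[0,0,0,0,0,0,0.03],[0,0,0,0,0,0,0.03]],
  ],
)

```text
time: 13.7
tool_pos: [0.5715, 0.1771, 0.1245]
orientation: [3.1, 0.508, -0.001]
wrist_force: [-3.8, 0.9, -3.3]
opening: 0.0382
grip_force: 70.6
```

Run:
```python
from h import *
T,s=tool(); print(np.degrees(np.arctan2(T[1,0],T[0,0])),s['wrist_force'],s['moment'])
w,_=wrist('pics/w6.png'); a=cv2.imread('pics/w6.png')[170:370,190:456]
f=eyes.grab_frame('side'); b=cv2.cvtColor(f['image'],cv2.COLOR_RGB2BGR)
u,v=map(int,project(f['world_from_camera'],f,(.571,.177,.12))); b=b[v-40:v+50,u-60:u+60]; print(u-60,v-40)
r=lambda m:cv2.resize(m,(400,300),interpolation=cv2.INTER_CUBIC)
g=eyes.grab_frame('scene'); c=cv2.cvtColor(g['image'],cv2.COLOR_RGB2BGR)
u,v=map(int,project(g['world_from_camera'],g,(.571,.177,.12))); c=c[v-40:v+50,u-60:u+60]; print(u-60,v-40)
A=cv2.resize(a,(800,600))[:300]; A=cv2.resize(a[:,:],(400,300),interpolation=cv2.INTER_CUBIC)
hub=cv2.imread('pics/w6.png')[210:300,260:380]
cv2.imwrite('pics/fin.png',np.vstack([np.hstack([A,r(hub)]),np.hstack([r(b),r(c)])]))
```

```text
18.599538636366603 [-3.76656767  0.87699827 -3.2883183 ] [ 0.16416473  0.45902283 -0.01111095]
{'hand_eye': array([[ 8.70668203e-04,  9.55366885e-01,  2.95420645e-01,
         7.42673416e-02],
       [ 9.99999600e-01, -7.70764778e-04, -4.54621947e-04,
         1.69878977e-03],
       [-2.06630925e-04,  2.95420922e-01, -9.55367173e-01,
        -1.43565420e-01],
       [ 0.00000000e+00,  0.00000000e+00,  0.00000000e+00,
         1.00000000e+00]])}
[[ 9.478e-01  3.190e-01 -5.000e-04  5.715e-01]
 [ 3.190e-01 -9.478e-01 -2.000e-04  1.771e-01]
 [-5.000e-04 -0.000e+00 -1.000e+00  1.245e-01]
 [ 0.000e+00  0.000e+00  0.000e+00  1.000e+00]]
240 184
266 190
```

View pics/fin.png

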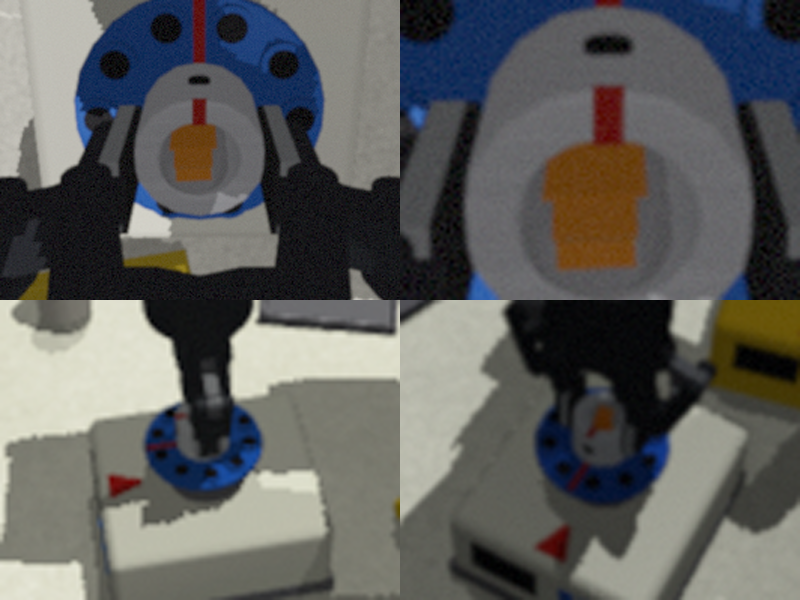

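The flat is under the screw and the rotor is clear of the deck. The shaft sits about 2 mm to the left in the bore (tool −y), and the force also points to tool −x, so I'll centre it.

>>> step_arm(
  plan=[
    [[-0.0005,-0.0009,0,0,0,0,0.03],[-0.0005,-0.0009,0,0,0,0,0.03],[0,0,0,0,0,0,0.03],[0,0,0,0,0,0,0.03]],
  ],
)

```text
time: 14.35
tool_pos: [0.5702, 0.1785, 0.1249]
orientation: [3.1, 0.508, 0.001]
wrist_force: [-0.1, 0.9, -1.5]
opening: 0.0381
grip_force: 70.7
```

Run:
```python
from h import *
T,s=tool(); print(T[:3,:3].T@s['wrist_force'],T[:3,:3].T@s['moment'],np.degrees(np.arctan2(T[1,0],T[0,0])))
wrist('pics/w7.png')
for n in('w6','w7'):
    i=cv2.imread(f'pics/{n}.png').astype(int)[210:300,260:380]; m=(i[...,2]-i[...,0]>70)&(i[...,1]>60)
    y,x=np.where(m); r=(i[...,2]-i[...,1]>60)&(i[...,1]<50); q=np.where(r); print(n,x.mean(),x.min(),x.max(),y.min(),y.max(),'line',q[1].mean(),q[0].max())
```

```text
[ 0.23522817 -0.88443019  1.47261267] [ 0.00159882 -0.01397235 -0.01345293] 18.601038496562
{'hand_eye': array([[ 8.70996659e-04,  9.55366912e-01,  2.95420555e-01,
         7.42681902e-02],
       [ 9.99999599e-01, -7.71309509e-04, -4.53972223e-04,
         1.69889161e-03],
       [-2.05849359e-04,  2.95420832e-01, -9.55367202e-01,
        -1.43565944e-01],
       [ 0.00000000e+00,  0.00000000e+00,  0.00000000e+00,
         1.00000000e+00]])}
[[ 9.478e-01  3.190e-01  4.000e-04  5.702e-01]
 [ 3.190e-01 -9.478e-01  0.000e+00  1.785e-01]
 [ 4.000e-04  1.000e-04 -1.000e+00  1.249e-01]
 [ 0.000e+00  0.000e+00  0.000e+00  1.000e+00]]
w6 58.29077117572693 44 72 44 79 line 62.0 42
w7 62.04736842105263 48 76 43 77 line 62.0 42
```

Run:
```python
from h import *
from scipy.optimize import least_squares
W,f=load('pics/w7.png'); T,_=tool(); H=np.linalg.inv(T)@W
obj=np.array([(20,6),(20,22),(20,36),(12,36),(-12,0),(-12,36)])/1000
for v in (180+np.array([97,131,168,216,248,358])/3, 180+np.array([128,174,223,292,331,481])/4):
    def res(p):
        c,s=np.cos(p[2]),np.sin(p[2]); o=[]
        for (x,z),vv in zip(obj,v):
            P=(p[0]+c*x+s*z,0,p[1]-(c*z-s*x)); o.append(project(H,f,P)[1]-vv)
        return o
    r=least_squares(res,[0,.0145,0],x_scale=[1e-3,1e-3,1e-2]); J=np.linalg.inv(r.jac.T@r.jac)
    print(r.x[:2].round(4),np.degrees(r.x[2]),r.fun.round(1),np.degrees(J[2,2]**.5*r.fun.std()))
```

```text
[-0.0021  0.0157] 1.0512075727673824 [ 0.5  0.1 -0.6  0.2 -0.5  0.2] 0.2914055870729143
[-0.0011  0.0137] 0.7920141616635875 [ 0.4  0.1 -0.1 -0.3 -0.4  0.4] 0.23629336430409528
```

The rotor is level to about 1°, its underside is about 14.5 mm below the TCP (so the screw is about 132 mm above the bench), it is centred and nothing is touching the shaft. Handing in.

```bash
python3 -c "
from rig import close_job
print(close_job())"
```

```text
the job is handed in; nothing more can be done
None
```

The job is handed in, with no verdict shown: the flat is turned to face the red mark, and the blue rotor is held over the shaft, level to about 1°, with its screw over the flat near mid-height and its underside about 30 mm above the deck.

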